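# Click the board holder shut on the robot's controller board

## Robot

A 7-joint arm with a two-finger parallel gripper is mounted at the origin on the work surface. World frame = base frame: x ahead of the robot, y to its left, z up, the work surface at z = 0. Lengths are in m, angles in rad, forces in N, time in s.
With the tool pointing down it reaches from about 0.425 to 0.95 m from the base axis. Payload 4.7 kg.
Tool frame: the origin (TCP) lies at the very end of the fingers, on their centre line; the grasp point (between the pads) lies 19 mm behind it (env.grasp_offset is the distance from the TCP to the grasp point, in m); z points along the fingers, y is the line along which they close (so a half turn about z gives the same grasp; the last joint's range is limited). The gripper opens to 87 mm and grips with 3 to 60 N. Pads are 19 mm wide; open, the fingers measure 117 mm over their backs; the gripper's body (75 mm by 190 mm) begins 51 mm behind the grasp point.
Start: joints at [-1.159, 0.469, -0.049, 1.532, 0.024, 1.141, -0.082], TCP at [0.288, 0.611, 0.223] pointing down, gripper open.
Joint ranges: [-2.59, 2.59], [-0.33, 1.99], [-1.39, 1.29], [0.1, 2.45], [-1.04, 4.18], [0.21, 1.99], [-2.66, 2.66]. Speed limits (rad/s): [2.57, 2.57, 3.14, 3.14, 3.14, 3.14, 3.14].

## Interface

Orientations are given as a unit quaternion [w, x, y, z].
In Python, from station import sensors, viewer, workorder, env gives the robot as it stands.
- The arm moves only by the tool arm_command, never from a script. Its argument "steps" is one flat list of numbers, 7 for each row, row after row: the turn, a rotation vector about the tool's x, y, z in degrees, then the shift along the tool's x, y, z in m, then the opening, from -1 (shut) to 1 (fully open). A call has 1 to 12 rows; each row shifts and turns the commanded pose from where the row before left it, along the tool's axes as they then stand; what a row does not reach is not made up. A row lasts 1/10 s, in which the tool goes at most 50 mm and 8.59 degrees, less where a joint would pass 70% of its speed; a pose out of reach is approached as far as the arm can. A call with a gripper value outside its range is refused whole. The fingers move at their own pace and stop on an object; "force" is the grip in N (left out, the last holds). Time passes only in rows, so rows that do not move let the fingers close. It gives the time, the measured TCP pose, the force, the opening and the grip force at its end, in the units of the state.
- sensors.state(): the state, without advancing time (a new reading comes with each control period).
- viewer.camera(name): name is "side" or "top"; returns (picture, depth): 384x512x3 uint8, red, green, blue; 384x512 float32, m along the optical axis (not along the pixel's ray), 0 where there is no reading.
- viewer.camera_params(name): a dict with "K" (3x3 intrinsics, pixels), "dist_coeffs" ([k1, k2, p1, p2, k3] as OpenCV has them; the pictures are not rectified), "eye" and "rotation" of the camera in the world. Camera axes: x right, y down, z forward; pixel columns grow to the right and rows downward; lengths in m; the calibration is good to about 2 mm. A picture is of the moment at which its call begins. camera_params takes no time and is no camera call.
- workorder.finish_job(): hands the job in; it is judged then, once.
The state is a dict: "t": time; "joint_pos": joint angles; "joint_vel": joint speeds; "joint_torque": joint torques, N m; "tool_pos": TCP position; "ee_rot": TCP orientation; "contact_force": force on the tool from outside, world axes, zero at the start; "ft_torque": the same for the moment, N m; "opening": opening from 0.0 (shut) to 1.0 (fully open); "grasp_force": force on a finger pad.
Only numpy, scipy, OpenCV 4.12 (cv2) and the standard library are available. Lean on these libraries where they do the work, as an engineer would, in place of code of your own. Each camera call takes 0.05 s, during which the arm holds its last target. There are 200 camera calls.

## Task

Push the sliding jaw of the circuit-board holder along its bars, from behind, until it has moved the board home against the fixed jaw and its pin clicks into the notch for that board, just as the jaw closes up to it; the earlier notches are too far back. Only push: do not touch the pin's pull knob, do not lift the board off the bars, and do not jam the jaw hard against the board once it has clicked. Leave the other things on the table where they are.

Things in the scene. Friction and masses are not known exactly. Their poses are not given: they have to be found in the camera images.
- holder: Circuit-board holder, fixed to the table: two square steel bars with a notched index bar midway between them and low aluminium end blocks, 330 mm long, 110 mm wide. Origin on the table under its middle; y runs along the bars towards the fixed jaw, x across, z up. The bars' top is 30 mm above the table, and nothing of the holder behind the sliding jaw (-y) is higher than that.
- fixed_face (a point): Centre of the fixed jaw's face, which looks to -y of the holder, 46 mm above the table and 120 mm from the holder's origin. The fixed jaw is 100 mm wide and 66 mm high.
- jaw (a joint): Travel of the sliding jaw in m, 0 to 0.135, growing as it is pushed towards the fixed jaw (+y of holder). An aluminium block 100 mm wide across the bars, 40 mm along them, from 31 to 61 mm above the table, black face towards the board. Its spring pin clicks into notches at 0.025, 0.050, 0.075, 0.100 and 0.125; 0.100 is the one for this board, with about 2 mm of play.
- jaw_back (a point): Centre of the rear face of the ribbed pusher plate (70 mm wide, 5 mm thick) that stands upright at the back of the sliding jaw, turned away from the board; the face runs from 31 to 84 mm above the table, its centre at 57.5 mm: the place to push, towards +y of holder. Axes as the holder's.
- notch (a point): The notch for this board, in the top of the index bar 26 mm above the table: the pin drops in when the knob stands straight above it. Sliding the jaw takes 1 to 3 N, getting out of a notch about 7 N. Within 2 mm of a notch the spring draws the jaw in by itself: the push falls to nothing, then rises again. 2 mm past this notch the board, home against the fixed jaw, stops the jaw.
- knob_top (a point): Centre of the top of the index pin's black pull knob (18 mm across, 13 mm high), not to be touched. It stands on the sliding jaw's top, 24 mm ahead of the pusher plate's rear face; its top is 80 mm above the table, 78 mm when the pin is in a notch.
- pin: The index pin with its pull knob. Origin on the pin's axis, 31 mm above the table while the pin rides between notches, 29 mm in a notch.
- board: The robot's green controller board, 80 (its x) x 100 (its y) x 3 mm, parts on it up to 14 mm high, lying loose across the bars between the jaws, 30 mm above the table, a little askew and 7 to 22 mm short of the fixed jaw. Origin at the centre of its underside. About 0.12 kg; the jaw slides it home and squares it. Home, its origin is at y = 68 to 70 mm of holder.
- screwdriver: Loose screwdriver, 160 mm long, black handle 26 mm thick, lying on the table beside the holder; origin under its middle, x axis towards its tip. Bystander.
- solder: Spool of solder standing on its flange, 54 mm across, 38 mm high, beside the holder; origin under its centre. Bystander.
- gearmotor: Small steel gearmotor lying on its side, 82 mm long, 25 mm high, beside the holder; origin on the table under its middle. Bystander.
- flux_jar: White lidded jar, 44 mm across, 42 mm high, beside the holder; origin under its centre. Bystander.
- sprocket: Aluminium track sprocket lying flat, 46 mm across, 16 mm high, beyond the fixed-jaw end of the holder; origin under its centre. Bystander.
- spare_board: Smaller spare circuit board, 50 x 70 mm, lying on the table to the left; origin under its centre. Bystander.
- battery: Dark battery pack, 105 x 40 x 24 mm, on the table to the right; origin under its centre. Bystander.
- mug: White mug, 80 mm across, 90 mm high, on the table to the left; origin under its centre. Bystander.
There are look-alikes about, which are no part of the job. What is shaped like the board but brown or purple is not meant.

How it is judged:
At the end, for the whole second after the job is handed in: The jaw rests in the notch at 0.100 m of travel (within 2 mm), the board lies flat on the bars, square to the holder (within 0.05 rad) and home between the jaws (its centre at 66 to 72 mm along the holder and within 12 mm of its middle line) and is still (value of joint jaw between 0.098 and 0.102 m and y of board in the frame of holder between 0.066 and 0.072 m and x of board in the frame of holder between -0.012 and 0.012 m and height (world z) of board between 0.027 and 0.033 m and angle between the y axis of board and the y axis of holder, either way round below 0.05 rad and linear speed of board below 0.03 m/s); the robot touches nothing.
It fails at once if the board is lifted or tipped off the bars (height (world z) of board above 0.038 m or height (world z) of board below 0.024 m or angle between board's own z axis and vertical above 0.12 rad).
It fails at once if the pull knob of the index pin is touched (contact force between the fingers and pin above 1 N).
It fails at once if the board is jammed hard between the jaws (over 25 N) (contact force between jaw and board above 25 N).
It fails at once if one of the bystanders is disturbed (moved over 15 mm) (distance of any of screwdriver, solder, gearmotor, flux_jar, sprocket, spare_board, battery, mug from where it was at the start of the episode above 0.015 m).
It also fails if it takes over 42 s, if anything falls off the work surface, if the arm or the gripper's body presses on something with over 40 N, if the wrist force passes 120 N, or if a joint passes its speed limit or range.

## Working session

There is one attempt and no reset: what is moved stays moved. The work goes in short steps, Python scripts to look and compute and a tool call to move; the robot and the scene stay as the last step left them, time stands still between calls to the robot, and variables do not carry over. Pictures are saved under pics/ and viewed, at most 10 in all, crops included, and the job is handed in when it is done.

Besides the shell and the picture viewer there is one more tool, called after "Emit:" as name(argument=value, ...), one argument or row to a line, values as JSON. arm_command: Moves the arm, as the interface text tells. Its arguments: {"type":"object","properties":{"steps":{"type":"array","items":{"type":"number"}},"force":{"type":"number"}},"required":["steps"]}

```bash
mkdir -p pics; cat > h.py <<'E'
import numpy as np, cv2
from station import sensors, viewer, workorder, env
def snap(n,f):
    im,d=viewer.camera(n); cv2.imwrite(f'pics/{f}.png',im[:,:,::-1]); np.savez(f'pics/{f}.npz',im=im,d=d); return im,d
def ray(n,u,v):
    p=viewer.camera_params(n);K=np.array(p['K'],float)
    q=cv2.undistortPoints(np.array([[[u,v]]],float),K,np.array(p['dist_coeffs'],float))[0,0]
    return np.array(p['eye']),np.array(p['rotation'])@np.array([q[0],q[1],1.])
def atz(n,u,v,z):
    e,r=ray(n,u,v); return e+r*(z-e[2])/r[2]
def atd(n,u,v,d):
    e,r=ray(n,u,v); return e+r*d[int(v),int(u)]
E
python3 - <<'E'
from h import *
a,_=snap('top','t0');b,_=snap('side','s0')
for n in('top','side'):
    p=viewer.camera_params(n);print(n,p['eye'],np.round(p['rotation'],3).tolist(),p['K'][0])
cv2.imwrite('pics/t0b.png',cv2.resize(a,(800,600))[:,:,::-1]);cv2.imwrite('pics/s0b.png',cv2.resize(b,(800,600))[:,:,::-1])
s=sensors.state();print(s['t'],s['tool_pos'],s['ee_rot'],s['opening'])
E
```

```text
top [0.28776066 0.02384813 1.58909944] [0.051, -0.701, 0.709, -0.053] [491.43950676   0.         255.62651115]
side [-0.02192615 -0.94720253  0.78007331] [-0.467, 0.848, -0.223, 0.118] [467.11235562   0.         253.05501933]
0.1 [0.28773085 0.60999913 0.22159494] [-1.82558584e-04  2.18587712e-01  9.75816898e-01 -8.72314069e-04] 1.0020899199947437
```

View pics/t0b.png

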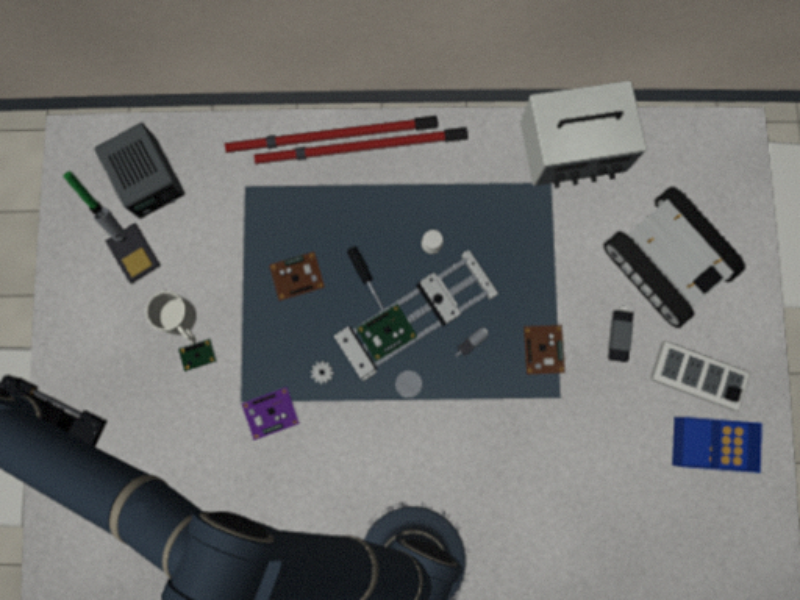

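View pics/s0b.png

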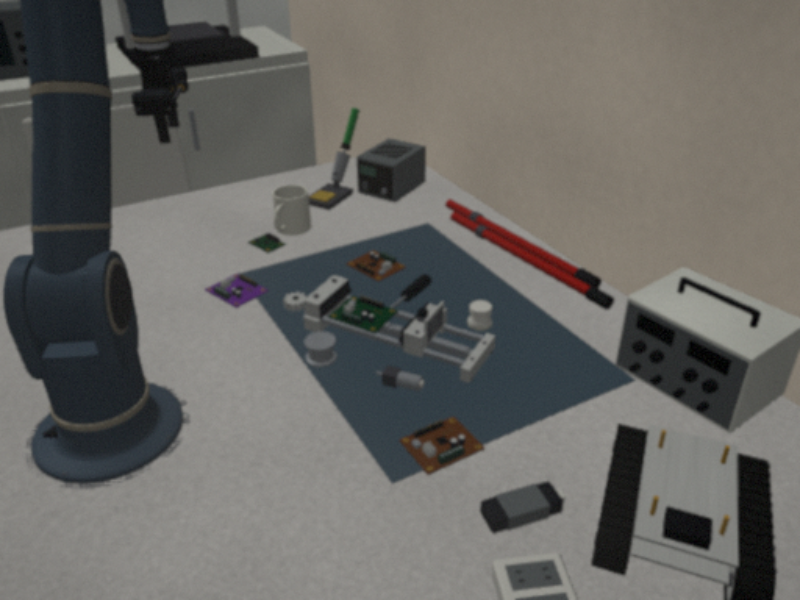

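The top view shows the fixed jaw at about (355,352) and the sliding jaw at (438,297), with its knob. The rear end block is at (479,276). The holder's +y points to image left and down. The gearmotor (472,341) and flux jar (431,240) flank the area behind the jaw. I'll enlarge both views.

```bash
python3 - <<'E'
from h import *
a=np.load('pics/t0.npz');b=np.load('pics/s0.npz')
cv2.imwrite('pics/t0c.png',cv2.resize(a['im'][150:250,205:325],None,fx=6,fy=6,interpolation=2)[:,:,::-1])
cv2.imwrite('pics/s0c.png',cv2.resize(b['im'][170:255,180:325],None,fx=5.5,fy=5.5,interpolation=2)[:,:,::-1])
E
```

```text
(no output)
```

View pics/t0c.png

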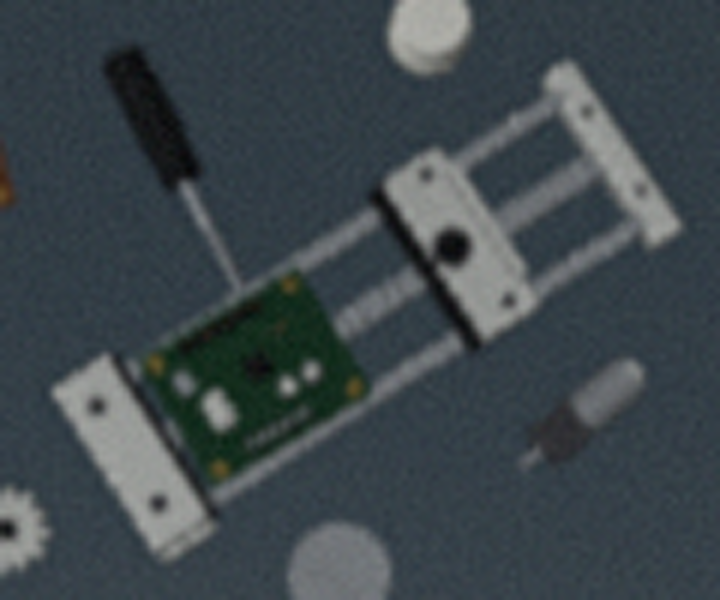

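View pics/s0c.png

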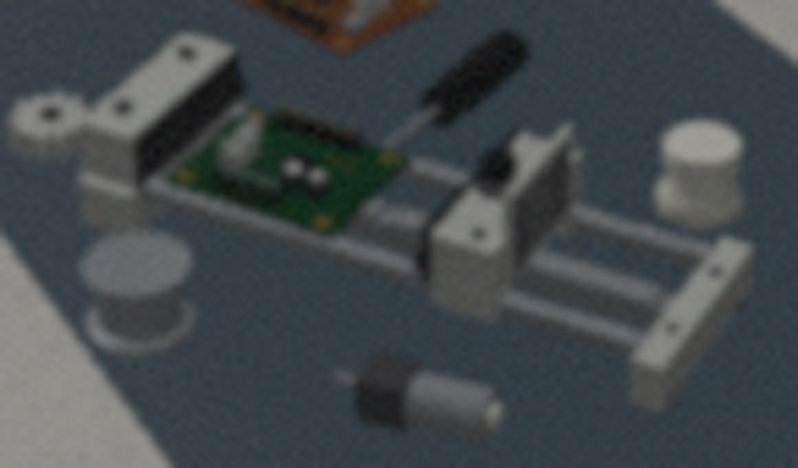

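The top crop shows the knob at (453,246), the fixed jaw's top edge from (113,353) to (216,523), and the rear block's centre at (613,152). The side crop shows the ribbed plate behind the knob, with free space back to the low end block.

```bash
cat >> h.py <<'E'
def crop(u,v): return (u+.5)/6-.5+205,(v+.5)/6-.5+150
def yaw_of(p,q): return np.degrees(np.arctan2(*(q-p)[1::-1]))
E
python3 - <<'E'
from h import *
T=lambda u,v,z: atz('top',*crop(u,v),z)
k=T(453,246,.080); f1=T(113,353,.066);f2=T(216,523,.066); f=(f1+f2)/2; r=T(613,152,.030)
b=[T(548,75,.03),T(572,60,.03),T(680,225,.03),T(650,245,.03)]
print('knob',k,'face',f,'len',np.linalg.norm(f1-f2),'rear',r,np.mean(b,0))
for n,p,q in(('r-f',r,f),('k-f',k,f),('r-k',r,k)):print(n,yaw_of(p,q),np.linalg.norm((q-p)[:2]))
w=f2-f1;print('facenorm',np.degrees(np.arctan2(w[1],w[0]))-90+180)
# side checks: knob crop (495,165)/5.5
S=lambda u,v,z: atz('side',(u+.5)/5.5-.5+180,(v+.5)/5.5-.5+170,z)
print('side knob',S(497,160,.080))
print('jar',T(430,25,.042),'motor',T(585,410,.02),'motor end',T(640,370,.02))
from scipy.spatial.transform import Rotation as R
s=sensors.state();print(R.from_quat(np.roll(s['ee_rot'],-1)).as_matrix().round(3))
E
```

```text
Traceback (most recent call last):
  File "h.py", line 10, in atz
    e,r=ray(n,u,v); return e+r*(z-e[2])/r[2]
        ~~~^^^^^^^
  File "h.py", line 8, in ray
    return np.array(p['eye']),np.array(p['rotation'])@np.array([q[0],q[1],1.])
                              ~~~~~~~~~~~~~~~~~~~~~~~^~~~~~~~~~~~~~~~~~~~~~~~~
ValueError: matmul: Input operand 1 has a mismatch in its core dimension 0, with gufunc signature (n?,k),(k,m?)->(n?,m?) (size 3 is different from 4)
```

```bash
sed -i "s/np.array(p\['rotation'\])@np.array(\[q\[0\],q\[1\],1.\])/Rot(p['rotation'])@np.array([q[0],q[1],1.])/" h.py
cat >> h.py <<'E'
from scipy.spatial.transform import Rotation
def Rot(q): return Rotation.from_quat(np.roll(q,-1)).as_matrix()
E
python3 - <<'E'
from h import *
T=lambda u,v,z: atz('top',*crop(u,v),z)
print(Rot(viewer.camera_params('top')['rotation']).round(2).tolist())
k=T(453,246,.080); f1=T(113,353,.066);f2=T(216,523,.066); f=(f1+f2)/2; r=T(613,152,.030)
print('knob',k,'face',f,'len',np.linalg.norm(f1-f2),'rear',r)
for n,p,q in(('r-f',r,f),('k-f',k,f),('r-k',r,k)):print(n,yaw_of(p,q),np.linalg.norm((q-p)[:2]))
w=f2-f1;print('facedir',np.degrees(np.arctan2(w[1],w[0])))
S=lambda u,v,z: atz('side',(u+.5)/5.5-.5+180,(v+.5)/5.5-.5+170,z)
print('side knob',S(497,160,.080),'plate top corners',S(515,158,.084),S(570,125,.084))
print('jar',T(430,25,.042),'motor',T(585,410,.02),'motor end',T(640,370,.02))
s=sensors.state();print(Rot(s['ee_rot']).round(3).tolist())
d=np.load('pics/t0.npz')['d']
for c in((453,246),(500,215),(540,240),(480,180)):u,v=crop(*c);print(c,atd('top',round(u),round(v),d))
E
```

```text
[[-0.01, -0.99, 0.15], [-1.0, 0.01, -0.0], [0.0, -0.15, -0.99]]
knob [ 0.51909987 -0.05807007  0.08      ] face [0.42257953 0.09257771 0.066     ] len 0.10340363692903211 rear [ 0.5769483  -0.14792881  0.03      ]
r-f 122.6943177598286 0.2857850708767554
k-f 122.64776737557092 0.17891598568071254
r-k 122.77225046799734 0.10686924310527693
facedir -149.2391332704756
side knob [ 0.51967987 -0.05768167  0.08      ] plate top corners [ 0.52505305 -0.06562497  0.084     ] [ 0.56384558 -0.05412958  0.084     ]
jar [ 0.64517715 -0.05011464  0.042     ] motor [ 0.43880705 -0.13023853  0.02      ] motor end [ 0.45994528 -0.16029228  0.02      ]
[[-0.904, 0.427, -0.001], [0.427, 0.904, -0.002], [-0.0, -0.002, -1.0]]
(453, 246) [ 0.51743778 -0.05765974  0.08233082]
(500, 215) [ 0.54458007 -0.08658674  0.03037051]
(540, 240) [ 0.53115128 -0.11044363  0.01026902]
(480, 180) [ 0.56614168 -0.07917236  0.00109197]
```

The knob measured by both cameras agrees at (0.519, -0.058), and the holder axis is about 122.5°. The plate's rear face is therefore near (0.532, -0.078). First I'll move over the approach point and close the fingers.

Emit:
arm_command(
  steps=[0, 0, 0, -0.0276, -0.0271, 0, -1, 0, 0, 0, -0.0276, -0.0271, 0, -1, 0, 0, 0, -0.0276, -0.0271, 0, -1, 0, 0, 0, -0.0276, -0.0271, 0, -1, 0, 0, 0, -0.0276, -0.0271, 0, -1, 0, 0, 0, -0.0276, -0.0271, 0, -1, 0, 0, 0, -0.0276, -0.0271, 0, -1, 0, 0, 0, -0.0276, -0.0271, 0, -1, 0, 0, 0, -0.0276, -0.0271, 0, -1, 0, 0, 0, -0.0276, -0.0271, 0, -1, 0, 0, 0, -0.0276, -0.0271, 0, -1, 0, 0, 0, -0.0276, -0.0271, 0, -1],
  force=20,
)

```text
t: 1.3
tool_pos: [0.4488, 0.1734, 0.2224]
ee_rot: [-0.0, 0.219, 0.976, -0.0]
contact_force: [1.0, 0.2, 1.1]
opening: 0.029
grasp_force: 0.0
```

Emit:
arm_command(
  steps=[0, 0, 0, -0.0276, -0.0271, 0, -1, 0, 0, 0, -0.0276, -0.0271, 0, -1, 0, 0, 0, -0.0276, -0.0271, 0, -1, 0, 0, 0, -0.0276, -0.0271, 0, -1, 0, 0, 0, -0.0276, -0.0271, 0, -1, 0, 0, 0, -0.0276, -0.0271, 0, -1, 0, 0, 0, -0.0276, -0.0271, 0, -1, 0, 0, 0, -0.0276, -0.0271, 0, -1, 0, 0, 8.1, 0, 0, 0, -1, 0, 0, 8.1, 0, 0, 0, -1, 0, 0, 8.1, 0, 0, 0, -1, 0, 0, 8.0, 0, 0, 0, -1],
)

```text
t: 2.5
tool_pos: [0.5556, -0.1153, 0.222]
ee_rot: [-0.001, 0.484, 0.875, -0.0]
contact_force: [-0.2, -0.9, 0.1]
opening: 0.005
grasp_force: 0.0
```

```bash
cat >> h.py <<'E'
U=np.array([np.cos(np.radians(122.5)),np.sin(np.radians(122.5)),0]);P=np.array([.532,-.078,.045])
def st():
    s=sensors.state();R=Rot(s['ee_rot']);d=s['tool_pos']-P;X=np.cross(U,[0,0,1])
    print('t',s['t'],'pos',s['tool_pos'].round(4) if hasattr(s['tool_pos'],'round') else s['tool_pos'],'yaw',np.degrees(np.arctan2(R[1,0],R[0,0])),'along',d@U,'across',d@X,'toolz',R[:,2].round(3),'F',np.round(s['contact_force'],2),'Fu',np.dot(s['contact_force'],U),'op',s['opening'])
    return s,R
E
python3 - <<'E'
from h import *
s,R=st()
g=P-0.045*U
print('tool delta to approach',R.T@(g-s['tool_pos']))
E
```

```text
t 2.5 pos [ 0.5556 -0.1153  0.222 ] yaw 122.09582421644357 along -0.04409151388063308 across -0.00012362164531784327 toolz [-0.001  0.    -1.   ] F [-0.17 -0.85  0.12] Fu -0.6274552111316468 op 0.004973765860200972
tool delta to approach [-0.00103918  0.00027279  0.17699782]
```

Emit:
arm_command(
  steps=[0, 0, 0, 0, 0, 0.025, -1, 0, 0, 0, 0, 0, 0.03, -1, 0, 0, 0, 0, 0, 0.03, -1, 0, 0, 0, 0, 0, 0.03, -1, 0, 0, 0, 0, 0, 0.03, -1, 0, 0, 0, 0, 0, 0.02, -1, 0, 0, 0, 0, 0, 0.012, -1, 0, 0, 0, 0, 0, 0, -1, 0, 0, 0, 0, 0, 0, -1],
)

```text
t: 3.4
tool_pos: [0.5565, -0.1153, 0.0461]
ee_rot: [0.0, 0.481, 0.876, 0.0]
contact_force: [-0.7, 0.5, 0.2]
opening: 0.008
grasp_force: 0.0
```

```bash
python3 - <<'E'
from h import *
st()
a,_=snap('top','t1');b,_=snap('side','s1')
A=cv2.resize(a[160:230,255:325],(400,400),interpolation=2);B=cv2.resize(b[160:250,235:325],(400,400),interpolation=2)
cv2.imwrite('pics/ts1.png',np.hstack([A,B])[:,:,::-1])
E
```

```text
t 3.4 pos [ 0.5565 -0.1153  0.0461] yaw 122.44248300832098 along -0.04463692252532779 across 0.0005613376832428096 toolz [ 0.001 -0.    -1.   ] F [-0.69  0.49  0.19] Fu 0.7846790077763254 op 0.008333392895750288
```

View pics/ts1.png

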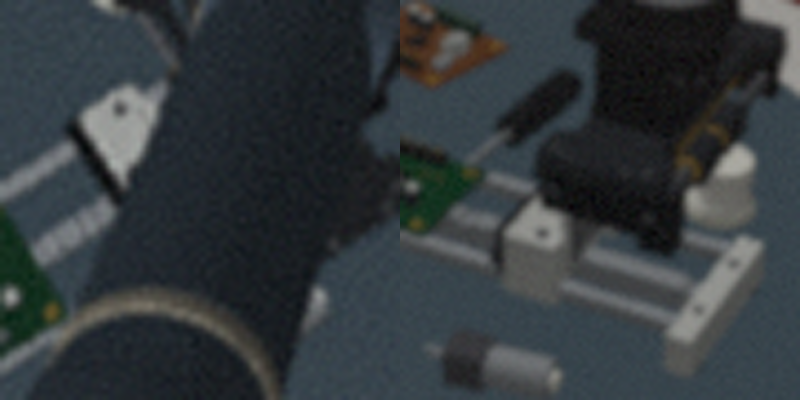

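The side view shows the closed fingers standing behind the plate over the bars, with the gripper body well above the knob. The top view is blocked by the arm. Now I'll approach to contact.

Emit:
arm_command(
  steps=[0, 0, 0, 0.01, 0, 0, -1, 0, 0, 0, 0.01, 0, 0, -1, 0, 0, 0, 0.005, 0, 0, -1, 0, 0, 0, 0, 0, 0, -1],
)

```text
t: 3.9
tool_pos: [0.542, -0.0926, 0.0457]
ee_rot: [-0.0, 0.481, 0.877, 0.0]
contact_force: [0.7, -0.2, -0.7]
opening: 0.008
grasp_force: 0.0
```

Emit:
arm_command(
  steps=[0, 0, 0, 0.002, 0, 0, -1, 0, 0, 0, 0.002, 0, 0, -1],
)

```text
t: 4.1
tool_pos: [0.5405, -0.0908, 0.0456]
ee_rot: [0.0, 0.482, 0.876, 0.0]
contact_force: [-0.1, -0.4, 1.0]
opening: 0.005
grasp_force: 0.0
```

Emit:
arm_command(
  steps=[0, 0, 0, 0.002, 0, 0, -1, 0, 0, 0, 0.002, 0, 0, -1],
)

```text
t: 4.3
tool_pos: [0.5383, -0.0874, 0.0455]
ee_rot: [0.0, 0.482, 0.876, -0.0]
contact_force: [1.5, -3.0, 0.3]
opening: 0.005
grasp_force: 1.7
```

Emit:
arm_command(
  steps=[0, 0, 0, 0.002, 0, 0, -1, 0, 0, 0, 0.002, 0, 0, -1],
)

```text
t: 4.5
tool_pos: [0.5369, -0.0852, 0.0458]
ee_rot: [0.001, 0.482, 0.876, -0.0]
contact_force: [3.4, -6.6, -3.0]
opening: 0.006
grasp_force: 3.5
```

Emit:
arm_command(
  steps=[0, 0, 0, 0.002, 0, 0, -1, 0, 0, 0, 0.002, 0, 0, -1],
)

```text
t: 4.7
tool_pos: [0.535, -0.0822, 0.0459]
ee_rot: [0.002, 0.482, 0.876, -0.0]
contact_force: [2.0, -3.1, -0.5]
opening: 0.004
grasp_force: 1.3
```

```bash
python3 -c "
from h import *
st()"
```

```text
t 4.7 pos [ 0.535  -0.0822  0.0459] yaw 122.35715653629528 along -0.005122643002055337 across 0.00023736795571204885 toolz [ 0.003 -0.002 -1.   ] F [ 2.02 -3.1  -0.51] Fu -3.7016324073399405 op 0.0040377540437616394
```

Emit:
arm_command(
  steps=[0, 0, 0, 0.002, 0, 0, -1, 0, 0, 0, 0.002, 0, 0, -1],
)

```text
t: 4.9
tool_pos: [0.5314, -0.0765, 0.0454]
ee_rot: [-0.001, 0.481, 0.877, 0.0]
contact_force: [2.1, -5.1, 1.5]
opening: 0.003
grasp_force: 3.0
```

Emit:
arm_command(
  steps=[0, 0, 0, 0.002, 0, 0, -1, 0, 0, 0, 0.002, 0, 0, -1],
)

```text
t: 5.1
tool_pos: [0.5304, -0.0751, 0.0455]
ee_rot: [0.002, 0.482, 0.876, -0.0]
contact_force: [2.2, -3.6, -2.8]
opening: 0.004
grasp_force: 2.5
```

Emit:
arm_command(
  steps=[0, 0, 0, 0.002, 0, 0, -1, 0, 0, 0, 0.002, 0, 0, -1],
)

```text
t: 5.3
tool_pos: [0.5273, -0.0701, 0.0455]
ee_rot: [-0.0, 0.481, 0.877, 0.0]
contact_force: [1.4, -3.8, -1.0]
opening: 0.007
grasp_force: 1.8
```

Emit:
arm_command(
  steps=[0, 0, 0, 0.002, 0, 0, -1],
)

```text
t: 5.4
tool_pos: [0.5263, -0.0685, 0.0455]
ee_rot: [-0.0, 0.481, 0.877, 0.0]
contact_force: [1.6, -3.1, -0.3]
opening: 0.003
grasp_force: 2.5
```

Emit:
arm_command(
  steps=[0, 0, 0, 0.002, 0, 0, -1],
)

```text
t: 5.5
tool_pos: [0.5254, -0.0669, 0.0456]
ee_rot: [0.0, 0.481, 0.877, 0.0]
contact_force: [3.3, -3.6, -1.2]
opening: 0.004
grasp_force: 1.3
```

Emit:
arm_command(
  steps=[0, 0, 0, 0.002, 0, 0, -1],
)

```text
t: 5.6
tool_pos: [0.5245, -0.0655, 0.0457]
ee_rot: [0.0, 0.481, 0.877, 0.0]
contact_force: [2.6, -5.1, 0.9]
opening: 0.008
grasp_force: 3.1
```

Emit:
arm_command(
  steps=[0, 0, 0, 0.002, 0, 0, -1],
)

```text
t: 5.7
tool_pos: [0.5234, -0.0637, 0.0457]
ee_rot: [0.0, 0.482, 0.876, 0.0]
contact_force: [0.0, -2.4, 1.9]
opening: 0.006
grasp_force: 1.2
```

```bash
python3 -c "
from h import *
st()"
```

```text
t 5.7 pos [ 0.5234 -0.0637  0.0457] yaw 122.43269653864263 along 0.016646995657967976 across 0.00039406483631427083 toolz [ 0.001 -0.    -1.   ] F [ 0.03 -2.4   1.89] Fu -2.0378835363171044 op 0.006491290154946571
```

Emit:
arm_command(
  steps=[0, 0, 0, 0.0015, 0, 0, -1],
)

```text
t: 5.8
tool_pos: [0.5226, -0.0624, 0.0457]
ee_rot: [0.0, 0.481, 0.877, 0.0]
contact_force: [1.4, -3.7, 0.5]
opening: 0.006
grasp_force: 2.0
```

Emit:
arm_command(
  steps=[0, 0, 0, 0.0015, 0, 0, -1],
)

```text
t: 5.9
tool_pos: [0.5221, -0.0616, 0.0457]
ee_rot: [0.001, 0.482, 0.876, 0.0]
contact_force: [1.3, -3.9, -2.0]
opening: 0.011
grasp_force: 2.3
```

Emit:
arm_command(
  steps=[0, 0, 0, 0.0015, 0, 0, -1],
)

```text
t: 6.0
tool_pos: [0.5211, -0.06, 0.0457]
ee_rot: [0.0, 0.482, 0.876, 0.0]
contact_force: [1.6, -3.6, 1.4]
opening: 0.005
grasp_force: 2.2
```

Emit:
arm_command(
  steps=[0, 0, 0, 0.0015, 0, 0, -1],
)

```text
t: 6.1
tool_pos: [0.5193, -0.0577, 0.0454]
ee_rot: [-0.001, 0.481, 0.877, 0.0]
contact_force: [0.2, 0.9, 0.3]
opening: 0.002
grasp_force: 0.0
```

```bash
python3 -c "
from h import *
st()"
```

```text
t 6.1 pos [ 0.5193 -0.0577  0.0454] yaw 122.46159297100482 along 0.023945136263676794 across 0.00023065096989642117 toolz [-0.002  0.001 -1.   ] F [0.22 0.89 0.31] Fu 0.6355033484491251 op 0.0021001381371342446
```

```bash
python3 - <<'E'
from h import *
b,_=snap('side','s2')
cv2.imwrite('pics/s2c.png',cv2.resize(b[165:250,185:315],None,fx=6,fy=6,interpolation=2)[:,:,::-1])
E
```

```text
(no output)
```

View pics/s2c.png

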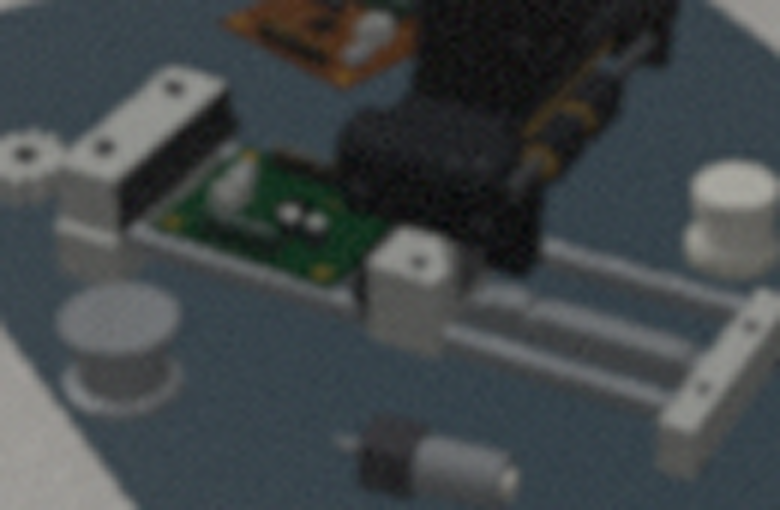

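The near screw on the jaw is now at (418,262), having been at (479,233) in the earlier crop. The near screw on the fixed jaw is at (104,147), and the board has not reached the fixed jaw yet.

```bash
python3 - <<'E'
from h import *
S=lambda u,v,z,f,x,y: atz('side',(u+.5)/f-.5+x,(v+.5)/f-.5+y,z)
a=S(479,233,.061,5.5,180,170);b=S(418,262,.061,6,185,165)
f0=S(123,107,.066,5.5,180,170);f1=S(104,147,.066,6,185,165)
print('disp',(b-a)@U,'jaw screw to fixed screw before/after',(f0-a)@U,(f1-b)@U)
T=lambda u,v,z: atz('top',*crop(u,v),z)
j1,j2,g1,g2=T(427,175,.061),T(509,299,.061),T(97,405,.066),T(159,503,.066)
print('top: screws mid dist',((g1+g2-j1-j2)/2)@U,'face edge to knob',(T(164.5,438,.066)-T(453,246,.08))@U,'jaw face top edge to fixed face',((T(113,353,.066)+T(216,523,.066)-T(376,197,.061)-T(473,347,.061))/2)@U)
i=lambda u,v: S(u,v,.03,6,185,165)
print('board near edge corners', i(163,222),i(330,282),'len',np.linalg.norm(i(163,222)-i(330,282)))
E
```

```text
disp 0.03714779480467599 jaw screw to fixed screw before/after 0.20954923562605285 0.17238619603600702
top: screws mid dist 0.21090628291366964 face edge to knob 0.1789124179621616 jaw face top edge to fixed face 0.1612293369390845
board near edge corners [0.40687474 0.07590571 0.03      ] [ 0.45285556 -0.0071143   0.03      ] len 0.09490288589980225
```

The jaw has moved 37 mm and has about 25 mm to go, so it is in the 0.075 notch. The next click is the right one, at about along = 0.048.

Emit:
arm_command(
  steps=[0, 0, 0, 0.0015, 0, 0, -1, 0, 0, 0, 0.0015, 0, 0, -1],
)

```text
t: 6.35
tool_pos: [0.5178, -0.0556, 0.0452]
ee_rot: [-0.001, 0.481, 0.877, -0.0]
contact_force: [1.1, -1.8, -1.3]
opening: 0.006
grasp_force: 1.1
```

Emit:
arm_command(
  steps=[0, 0, 0, 0.0015, 0, 0, -1, 0, 0, 0, 0.0015, 0, 0, -1],
)

```text
t: 6.55
tool_pos: [0.5176, -0.0552, 0.0455]
ee_rot: [0.002, 0.482, 0.876, -0.0]
contact_force: [4.0, -6.8, -4.6]
opening: 0.005
grasp_force: 3.5
```

Emit:
arm_command(
  steps=[0, 0, 0, 0.0015, 0, 0, -1, 0, 0, 0, 0.0015, 0, 0, -1],
)

```text
t: 6.75
tool_pos: [0.5156, -0.0521, 0.0456]
ee_rot: [0.001, 0.482, 0.876, -0.0]
contact_force: [2.7, -2.3, -1.5]
opening: 0.004
grasp_force: 1.0
```

Emit:
arm_command(
  steps=[0, 0, 0, 0.0015, 0, 0, -1, 0, 0, 0, 0.0015, 0, 0, -1],
)

```text
t: 6.95
tool_pos: [0.5133, -0.0483, 0.0455]
ee_rot: [-0.0, 0.481, 0.877, 0.0]
contact_force: [0.9, -1.7, 0.4]
opening: 0.011
grasp_force: 0.9
```

```bash
python3 -c "
from h import *
st()"
```

```text
t 6.95 pos [ 0.5133 -0.0483  0.0455] yaw 122.4507868689616 along 0.035053594011588536 across 0.00018305605114160082 toolz [-0.  0. -1.] F [ 0.88 -1.68  0.44] Fu -1.893891599050746 op 0.011029250546421548
```

Emit:
arm_command(
  steps=[0, 0, 0, 0.0015, 0, 0, -1, 0, 0, 0, 0.0015, 0, 0, -1, 0, 0, 0, 0.0015, 0, 0, -1],
)

```text
t: 7.25
tool_pos: [0.5109, -0.0444, 0.0456]
ee_rot: [-0.0, 0.481, 0.877, 0.0]
contact_force: [0.7, -4.5, 1.4]
opening: 0.004
grasp_force: 2.1
```

Emit:
arm_command(
  steps=[0, 0, 0, 0.0015, 0, 0, -1, 0, 0, 0, 0.0015, 0, 0, -1],
)

```text
t: 7.45
tool_pos: [0.5098, -0.0425, 0.0457]
ee_rot: [0.0, 0.482, 0.876, 0.0]
contact_force: [0.5, -1.4, 0.4]
opening: 0.004
grasp_force: 0.4
```

Emit:
arm_command(
  steps=[0, 0, 0, 0.001, 0, 0, -1, 0, 0, 0, 0.001, 0, 0, -1],
)

```text
t: 7.65
tool_pos: [0.5086, -0.0403, 0.0457]
ee_rot: [0.0, 0.481, 0.876, 0.0]
contact_force: [1.2, 0.1, 0.6]
opening: 0.006
grasp_force: 0.5
```

```bash
python3 -c "
from h import *
st()"
```

```text
t 7.65 pos [ 0.5086 -0.0403  0.0457] yaw 122.44042348294222 along 0.04436582098718705 across 0.0004623753185595123 toolz [ 0.  0. -1.] F [1.23 0.09 0.63] Fu -0.5833234807721467 op 0.006442438073254609
```

Emit:
arm_command(
  steps=[0, 0, 0, 0.001, 0, 0, -1],
)

```text
t: 7.75
tool_pos: [0.5081, -0.0395, 0.0456]
ee_rot: [0.0, 0.481, 0.877, 0.0]
contact_force: [-0.5, -2.9, 1.8]
opening: 0.006
grasp_force: 1.4
```

Emit:
arm_command(
  steps=[0, 0, 0, 0.001, 0, 0, -1],
)

```text
t: 7.85
tool_pos: [0.5074, -0.0385, 0.0456]
ee_rot: [-0.0, 0.481, 0.877, 0.0]
contact_force: [0.3, -0.3, 0.6]
opening: 0.004
grasp_force: 0.0
```

Emit:
arm_command(
  steps=[0, 0, 0, 0.001, 0, 0, -1],
)

```text
t: 7.95
tool_pos: [0.5065, -0.0372, 0.0454]
ee_rot: [-0.001, 0.481, 0.877, 0.0]
contact_force: [0.9, -2.3, 0.2]
opening: 0.004
grasp_force: 0.9
```

```bash
python3 -c "
from h import *
st()"
```

```text
t 7.95 pos [ 0.5065 -0.0372  0.0454] yaw 122.47357577165954 along 0.04814118174674355 across 0.00040746472378840244 toolz [-0.001  0.001 -1.   ] F [ 0.88 -2.29  0.16] Fu -2.4045216342572355 op 0.0041238237688489745
```

Emit:
arm_command(
  steps=[0, 0, 0, 0.0007, 0, 0, -1],
)

```text
t: 8.05
tool_pos: [0.5063, -0.0369, 0.0454]
ee_rot: [-0.0, 0.481, 0.877, 0.0]
contact_force: [1.2, -2.1, -0.8]
opening: 0.005
grasp_force: 1.1
```

Emit:
arm_command(
  steps=[0, 0, 0, 0.0003, 0, 0, -1],
)

```text
t: 8.15
tool_pos: [0.5062, -0.0368, 0.0454]
ee_rot: [-0.0, 0.481, 0.877, 0.0]
contact_force: [1.2, -0.3, 0.6]
opening: 0.005
grasp_force: 1.0
```

Emit:
arm_command(
  steps=[0, 0, 0, 0, 0, 0, -1],
)

```text
t: 8.25
tool_pos: [0.5062, -0.0368, 0.0454]
ee_rot: [-0.0, 0.481, 0.877, 0.0]
contact_force: [1.2, -1.8, -0.5]
opening: 0.009
grasp_force: 0.7
```

```bash
python3 -c "
from h import *
st()"
```

```text
t 8.25 pos [ 0.5062 -0.0368  0.0454] yaw 122.45819092795033 along 0.04859985729392124 across 0.00040832815406044963 toolz [-0.  0. -1.] F [ 1.21 -1.8  -0.48] Fu -2.171990161739728 op 0.00877149067034215
```

Emit:
arm_command(
  steps=[0, 0, 0, 0.0007, 0, 0, -1, 0, 0, 0, 0, 0, 0, -1],
)

```text
t: 8.45
tool_pos: [0.5053, -0.0359, 0.0453]
ee_rot: [-0.001, 0.481, 0.877, 0.0]
contact_force: [0.3, 0.5, 0.2]
opening: 0.006
grasp_force: 0.0
```

Emit:
arm_command(
  steps=[0, 0, 0, 0.0007, 0, 0, -1, 0, 0, 0, 0, 0, 0, -1],
)

```text
t: 8.65
tool_pos: [0.5053, -0.0356, 0.0454]
ee_rot: [-0.0, 0.481, 0.877, 0.0]
contact_force: [-0.6, -0.4, -0.2]
opening: 0.005
grasp_force: 0.0
```

```bash
python3 -c "
from h import *
st()"
```

```text
t 8.65 pos [ 0.5053 -0.0356  0.0454] yaw 122.46863284079267 along 0.05014537565026835 across 0.0002481391300147108 toolz [-0.001  0.    -1.   ] F [-0.55 -0.38 -0.23] Fu -0.02323997642570472 op 0.005466803340546421
```

The push fell to zero at along ≈ 0.049, just where the click was expected. I'll back off, rise and look.

Emit:
arm_command(
  steps=[0, 0, 0, -0.01, 0, 0, -1, 0, 0, 0, -0.02, 0, 0, -1, 0, 0, 0, -0.02, 0, 0, -1, 0, 0, 0, 0, 0, -0.03, -1, 0, 0, 0, 0, 0, -0.04, -1, 0, 0, 0, 0, 0, -0.04, -1, 0, 0, 0, 0, 0, -0.04, -1, 0, 0, 0, -0.04, 0, 0, -1, 0, 0, 0, -0.04, 0, 0, -1, 0, 0, 0, -0.04, 0, 0, -1, 0, 0, 0, -0.04, 0, 0, -1, 0, 0, 0, -0.03, 0, 0, -1],
)

```text
t: 9.85
tool_pos: [0.635, -0.2419, 0.1954]
ee_rot: [0.0, 0.482, 0.876, -0.001]
contact_force: [-0.1, 0.2, -0.6]
opening: 0.008
grasp_force: 0.0
```

```bash
python3 - <<'E'
from h import *
st()
a,_=snap('top','t3');b,_=snap('side','s3')
cv2.imwrite('pics/t3c.png',cv2.resize(a[150:250,205:325],None,fx=6,fy=6,interpolation=2)[:,:,::-1])
cv2.imwrite('pics/s3c.png',cv2.resize(b[165:250,185:315],None,fx=6,fy=6,interpolation=2)[:,:,::-1])
E
```

```text
t 9.85 pos [ 0.635  -0.2419  0.1954] yaw 122.33885975483983 along -0.19360166592228248 across -0.0011675796946168597 toolz [ 0.    -0.001 -1.   ] F [-0.13  0.18 -0.57] Fu 0.2261059279136653 op 0.0075255714947685655
```

View pics/t3c.png

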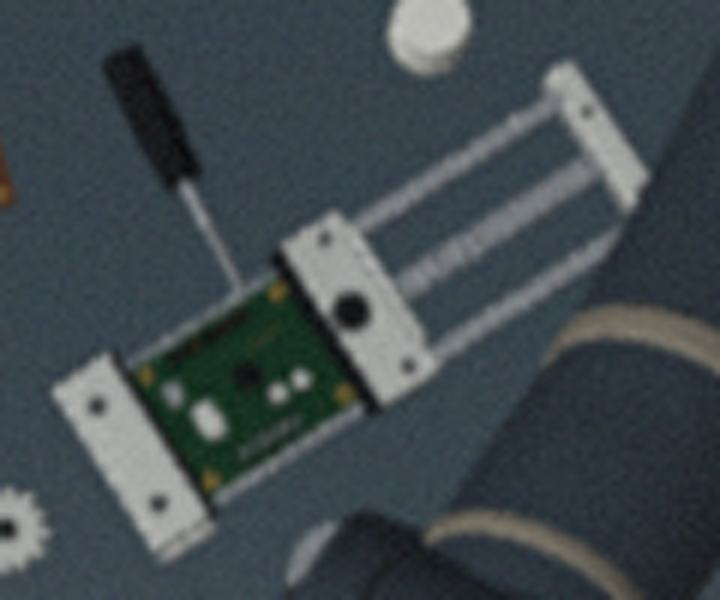

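View pics/s3c.png

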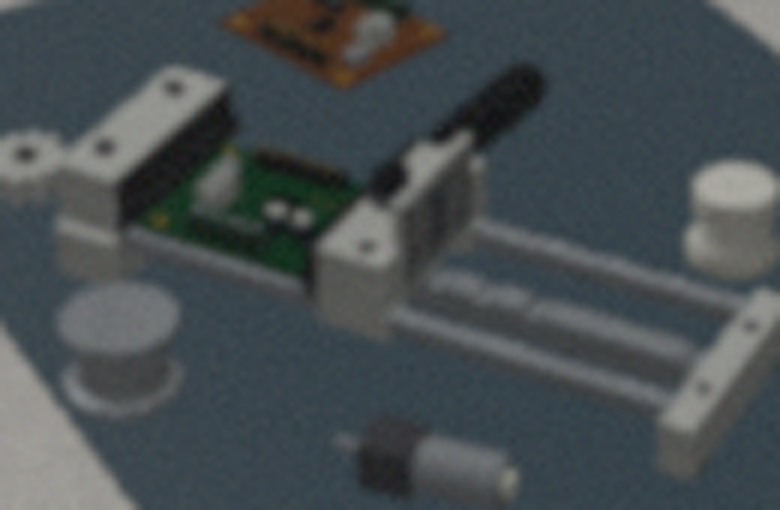

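The board is square between the jaws, and the jaw's screws are at (325,238) and (408,366) in the top crop. The side crop has the near screw at (366,246). A quick number check before handing in.

```bash
python3 - <<'E'
from h import *
S=lambda u,v,z,f,x,y: atz('side',(u+.5)/f-.5+x,(v+.5)/f-.5+y,z)
T=lambda u,v,z: atz('top',*crop(u,v),z)
print('side step since 2nd notch',(S(366,246,.061,6,185,165)-S(418,262,.061,6,185,165))@U)
j=(T(325,238,.061)+T(408,366,.061))/2;j0=(T(427,175,.061)+T(509,299,.061))/2
print('total',(j-j0)@U,'knob',(T(352,311,.078)-T(453,246,.08))@U)
e=(T(277,258,.061)+T(373,408,.061))/2;f=(T(113,353,.066)+T(216,523,.066))/2
print('face gap',(f-e)@U)
c=[T(*p,.033) for p in((278,291),(345,393),(212,481),(147,376))]
m=np.mean(c,0);print('board centre y',.12-(f-m)@U,'across',(m-f)@np.cross(U,[0,0,1]),'yaw',yaw_of((c[0]+c[1])/2,(c[2]+c[3])/2))
E
```

```text
side step since 2nd notch 0.026629487949435465
total 0.06351374417598467 knob 0.06226787863400668
face gap 0.09996295175853756
board centre y 0.06844741077192812 across 0.003210848561191793 yaw 122.74979513548264
```

```bash
python3 -c "
from h import *
print(workorder.finish_job())"
```

```text
the job is handed in; nothing more can be done
None
```

The job is handed in: the jaw clicked into what I measure as the 0.100 m notch, with the board square and home at about y = 68 mm; the arm was clear and nothing else was seen to move, but no verdict came back.

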